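Empty the stir-bar tray into the tub and hold it up level

TASK

Lift the steel sorting tray by its grip strip, keeping it level with all three stir bars in it, carry it over the grey tub and tip it lip-down so that all three bars slide out into the tub. Then bring the empty tray back to level and hold it steady in the air, at least 10 cm above the bench and not over the tub, so that the tub can be taken away: finish while still holding the tray. Do not shove the tub away or disturb the vials, the beaker or the covered dish.

Things in the scene. Friction and masses are not known exactly. Their poses are not given: they have to be found in the camera images.
- tray: steel sorting tray, 170 mm long (its x), 110 mm wide (y), loose, about 0.35 kg. Origin: centre of its underside, z up. Floor 4 mm thick; walls 4 mm thick, 26 mm high, along both long sides and the -x end; the +x end is open, the pouring lip. A rigid grip strip runs across over its middle (along y) on two side posts, all one piece, 118 mm wide there
- tray_grip (a point): centre of the tray's grip strip, 78 mm above the tray's underside, over the tray's middle. The strip is 12 mm thick along the tray's x, 24 mm high (66 to 90 mm above the underside), 118 mm long along y; take it from above, fingers closing along the tray's x. Axes as the tray's.
- tray_lip (a point): middle of the edge of the tray's open end, on the upper face of its floor (85 mm from the tray's origin along +x, 4 mm up). Axes as the tray's.
- tub: plain grey plastic open tub, square, 150 x 150 mm, 55 mm high, walls and floor 4 mm, loose, 0.5 kg, empty at the start. Origin at the centre of its underside, z up.
- stir_bar_0: white PTFE stir bar (1 of 3 alike), 40 mm long (its y axis), 9 mm wide and high, 12 g, slippery (friction coefficient about 0.2, so it starts to slide on the tray when that is tilted about 0.2 to 0.3 rad), lying loose in the tray. Origin at the centre of its underside.
- stir_bar_1: white PTFE stir bar (2 of 3 alike), 40 mm long (its y axis), 9 mm wide and high, 12 g, slippery (friction coefficient about 0.2, so it starts to slide on the tray when that is tilted about 0.2 to 0.3 rad), lying loose in the tray. Origin at the centre of its underside.
- stir_bar_2: white PTFE stir bar (3 of 3 alike), 40 mm long (its y axis), 9 mm wide and high, 12 g, slippery (friction coefficient about 0.2, so it starts to slide on the tray when that is tilted about 0.2 to 0.3 rad), lying loose in the tray. Origin at the centre of its underside.
- vial_clear: bystander: colourless glass sample vial with a black cap, 22 mm wide, 52 mm tall, standing. Origin at the centre of its underside.
- vial_brown: bystander: brown sample vial with a black cap, 22 mm wide, 52 mm tall, standing. Origin at the centre of its underside.
- beaker_tall: bystander: clear glass beaker, 69 mm wide, 79 mm tall, standing. Origin at the centre of its underside.
- petri_dish: bystander: covered round glass dish with steel beads in it, 57 mm wide, 20 mm tall. Origin at the centre of its underside.
Not all that is in view belongs to the job. There is more than one size of the tub; the one meant has the size given above.

How it is judged:
By the outcome, as a careful person would: the job done as asked, in the order asked, and still so for the second after the job is handed in, while the arm keeps its last pose, push and grip.
It also fails if it takes over 64 s, if anything falls off the work surface, if the arm or the gripper's body presses on something with over 40 N, if the wrist force passes 120 N, or if a joint passes its speed limit or range.

ROBOT

A 6-joint arm with a two-finger parallel gripper is mounted at the origin on a cart in front of the work surface, level with it; the furniture and walls round the work are solid. World frame = base frame: x ahead of the robot, y to its left, z up, the work surface at z = 0. Lengths are in m, angles in rad, forces in N, time in s.
With the tool pointing down it reaches from about 0.375 to 0.975 m from the base axis. Payload 3.8 kg.
Tool frame: the origin (TCP) lies midway between the tips of the shut fingers; the grasp point (between the pads) lies 19 mm behind it; z points along the fingers, y is the line along which they close (so a half turn about z gives the same grasp; the last joint's range is limited). The gripper opens to 85 mm and grips with 20 to 120 N. Pads are 22 mm wide; open, the fingers measure 114 mm over their backs; the gripper's body (76 mm by 85 mm) begins 54 mm behind the grasp point. The pads swing forward as they close: fully open they stand 13 mm farther back than shut.
Start: joints at [-1.234, 0.264, 1.604, -0, 1.274, -0.037], TCP at [0.246, -0.628, 0.231] pointing down, gripper open.
Joint ranges: [-2.63, 2.63], [-0.94, 2.18], [0.31, 2.57], [-1.31, 4.45], [0, 2.66], [-2.55, 2.55]. Speed limits (rad/s): [2.57, 2.57, 3.14, 3.14, 3.14, 3.14].

INTERFACE

Orientations are given as a rotation vector (axis times angle).
In Python, from workcell import bot gives the robot as it stands.
- The arm moves only by the tool step_arm, never from a script. Its argument "motion" is a list of rows, each a list of 5 numbers: the finger opening in cm, from 0 to 8.54, then the shift along the tool's x, y, z in cm, then the turn about the tool's z in degrees. In form: [[claw, dx, dy, dz, twist], ...]. A call has 1 to 20 rows; each row is the pose to reach, as a shift and turn from the pose commanded when the call began, along the tool's axes at that moment; what a row does not reach only later rows make up. A row lasts 1/10 s, in which the tool goes at most 50 mm and 8.59 degrees, less where a joint would pass 70% of its speed; a pose out of reach is approached as far as the arm can. A call with a gripper value outside its range is refused whole. The fingers move at their own pace and stop on an object; "force" is the grip in N (left out, the last holds). Time passes only in rows, so rows that repeat a pose let the fingers close. It gives the time, the measured TCP pose, the force, the opening and the grip force at its end, in the units of the state.
- bot.read_state(): the state, without advancing time (a new reading comes with each control period).
- bot.read_camera(name): name is "scene" or "top"; returns (picture, depth): 400x640x3 uint8, red, green, blue; 400x640 float32, m along the optical axis (not along the pixel's ray), 0 where there is no reading.
- bot.calibration(name): a dict with "mtx" (3x3 intrinsics, pixels), "origin" and "orientation" of the camera in the world. Camera axes: x right, y up, looking along -z (the intrinsics and any distortion apply to the point x, -y, -z); pixel columns grow to the right and rows downward; lengths in m; the calibration is good to about 2 mm. A picture is of the moment at which its call begins. calibration takes no time and is no camera call.
- bot.finish_job(): hands the job in; it is judged then, once.
The state is a dict: "time": time; "q": joint angles; "joint_vel": joint speeds; "joint_torque": joint torques, N m; "tool_pos": TCP position; "tcp_rot": TCP orientation; "wrist_force": force on the tool from outside, world axes, zero at the start; "torque": the same for the moment, N m; "width": opening from 0.0 (shut) to 1.0 (fully open); "grip_force": force on a finger pad.
Only numpy, scipy, OpenCV 4.12 (cv2) and the standard library are available. Lean on these libraries where they do the work, as an engineer would, in place of code of your own. Each camera call takes 0.05 s, during which the arm holds its last target. There are 200 camera calls.

## Working session

There is one attempt and no reset: what is moved stays moved. The work goes in short steps, Python scripts to look and compute and a tool call to move; the robot and the scene stay as the last step left them, time stands still between calls to the robot, and variables do not carry over. Pictures are saved under pics/ and viewed, at most 10 in all, crops included, and the job is handed in when it is done.

Besides the shell and the picture viewer there is one more tool, called after "Call:" as name(argument=value, ...), one argument or row to a line, values as JSON. step_arm: Moves the arm, as the interface text tells. Its arguments: {"type":"object","properties":{"motion":{"type":"array","items":{"type":"array","items":{"type":"number"}}},"force":{"type":"number"}},"required":["motion"]}

```bash
mkdir -p pics
python3 - <<'E'
from workcell import bot
import cv2,numpy as np
s=bot.read_state();print({k:np.round(v,3).tolist() for k,v in s.items()})
for n in("scene","top"):
    p,d=bot.read_camera(n);cv2.imwrite(f"pics/{n}0.png",p[:,:,::-1]);np.save(f"{n}0.npy",d)
    c=bot.calibration(n);print(n,{k:np.round(v,4).tolist() for k,v in c.items()})
E
```

```text
{'time': 0.0, 'q': [-1.234, 0.265, 1.605, -0.0, 1.274, -0.037], 'joint_vel': [0.001, 0.001, 0.001, -0.0, 0.0, 0.0], 'joint_torque': [0.001, -51.511, -36.731, 0.0, 0.013, -0.0], 'tool_pos': [0.246, -0.628, 0.23], 'tcp_rot': [-3.085, -0.583, 0.001], 'wrist_force': [-0.435, -0.007, -0.833], 'torque': [-0.027, -0.005, 0.0], 'grip_force': 0.0, 'width': 0.998}
scene {'mtx': [[504.1809, 0.0, 321.3627], [0.0, 504.1809, 204.6026], [0.0, 0.0, 1.0]], 'origin': [-0.207, -0.7031, 0.6316], 'orientation': [1.0069, -0.4596, -0.7918]}
top {'mtx': [[439.4761, 0.0, 320.5805], [0.0, 439.4761, 201.0706], [0.0, 0.0, 1.0]], 'origin': [0.3685, -0.0187, 1.1491], 'orientation': [0.1561, -0.1316, -1.563]}
```

View pics/scene0.png

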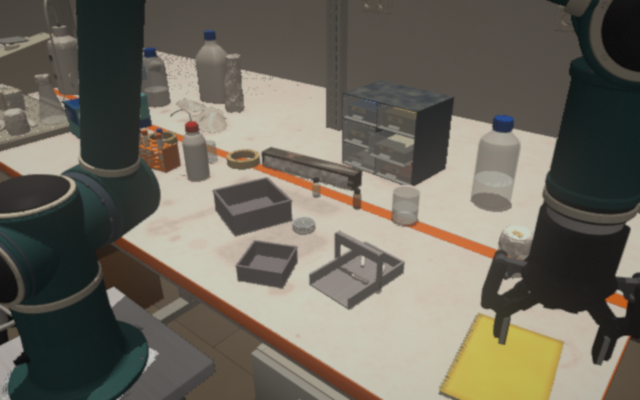

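View pics/top0.png

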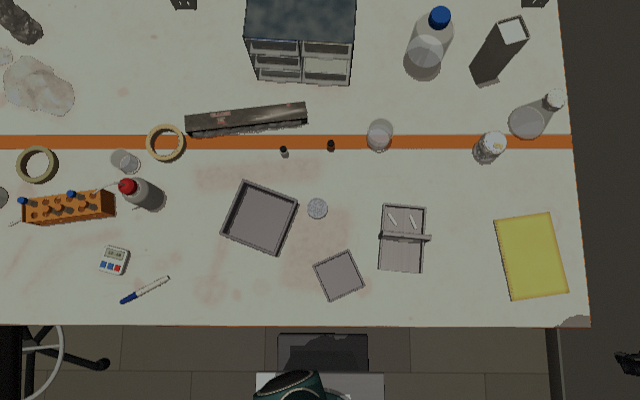

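The top view shows a large tub at (260,217) and a small one at (338,275). The tray is at (403,238) with the bars near (392,218) and (412,220). At about 2.6 mm/px the large tub is the 150 mm one. Next I'll crop close and measure from both views.

```bash
cat > h.py <<'E'
import numpy as np,cv2
from scipy.spatial.transform import Rotation as R
from workcell import bot
def ray(n,u,v):
    c=bot.calibration(n);M=np.array(c["mtx"])
    d=np.array([(u-M[0,2])/M[0,0],-(v-M[1,2])/M[1,1],-1.0])
    return np.array(c["origin"]),R.from_rotvec(c["orientation"]).apply(d)
def atz(n,u,v,z):
    o,d=ray(n,u,v);return o+d*(z-o[2])/d[2]
def atd(n,u,v,dep):
    o,d=ray(n,u,v);return o+d*dep
def tri(p):  # [(cam,u,v),...] -> point, residual
    A=np.zeros((3,3));b=np.zeros(3);L=[]
    for q in p:
        o,d=ray(*q);d/=np.linalg.norm(d);P=np.eye(3)-np.outer(d,d);A+=P;b+=P@o;L.append((o,P))
    x=np.linalg.solve(A,b);return x,max(np.linalg.norm(P@(x-o)) for o,P in L)
E
python3 - <<'E'
import cv2,numpy as np
t=cv2.imread("pics/top0.png");s=cv2.imread("pics/scene0.png")
a=cv2.resize(t[165:305,215:435],None,fx=3.6,fy=3.6,interpolation=cv2.INTER_CUBIC)
b=cv2.resize(s[170:310,205:415],None,fx=3.8,fy=3.8,interpolation=cv2.INTER_CUBIC)
cv2.imwrite("pics/a.png",cv2.convertScaleAbs(a,alpha=1.3));cv2.imwrite("pics/b.png",cv2.convertScaleAbs(b,alpha=1.3))
E
```

```text
(no output)
```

View pics/a.png

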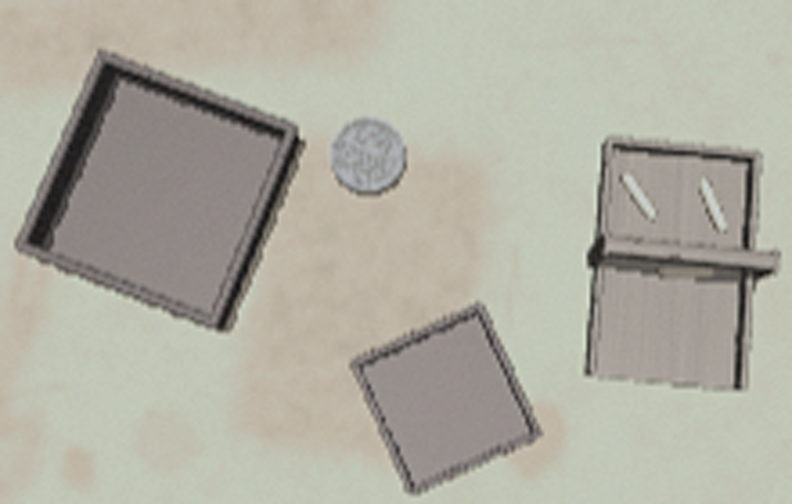

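View pics/b.png

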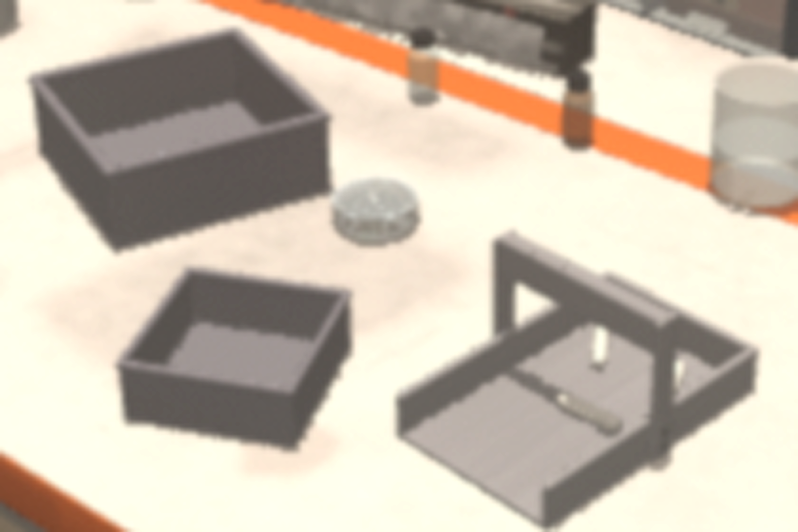

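The lip faces the robot: the open end is at the bottom of the top crop, around (590–745, 375–388). Two bars lie behind the strip at (638,197) and (712,205), and the third is under it at (680,270). Candidates are the large tub at crop (160,190) and the small one at (445,398), so the large one.

```bash
sed -i 's/^def ray/from functools import lru_cache\ncal=lru_cache(bot.calibration)\ndef ray/; s/c=bot.calibration(n);M/c=cal(n);M/' h.py
python3 - <<'E'
from h import *
d=np.load("top0.npy")
def box(u0,u1,v0,v1,z0,z1):
    P=np.array([atd("top",u,v,d[v,u]) for u in range(u0,u1) for v in range(v0,v1)]);S=P[(P[:,2]>z0)&(P[:,2]<z1)]
    (c,s,a)=cv2.minAreaRect(S[:,:2].astype(np.float32)*1000);return len(S),S[:,2].mean().round(4),np.round(c,1),np.round(s,1),round(a,1)
print("strip",box(370,440,190,285,.08,.1))
print("tub",box(210,310,170,265,.048,.06))
print("tray walls",box(370,440,190,285,.02,.032))
for n,u,v in[("dish",317,208),("vial",283,148),("vial2",331,143),("beaker",379,130),("small tub",338,275)]:print(n,atd("top",u,v,d[v,u]).round(3))
print(bot.read_state()["time"])
E
```

```text
strip (259, np.float64(0.0876), array([ 481.1, -208.6]), array([116.6,  14.5]), 84.0)
tub (707, np.float64(0.0559), array([530.9, 157.1]), array([155.9, 153.7]), 69.1)
tray walls (357, np.float64(0.0268), array([ 483. , -207.8]), array([115.7, 170.9]), 84.7)
dish [0.559 0.009 0.02 ]
vial [0.713 0.097 0.05 ]
vial2 [ 0.725 -0.028  0.052]
beaker [ 0.767 -0.155  0.034]
small tub [ 0.388 -0.046  0.002]
0.1
```

Rows hold no tilt, only a twist about the tool's z axis. So I'll check with the empty gripper, in free air, whether an out-of-reach pose makes the arm tilt the tool.

Call:
step_arm(
  motion=[
    [8.5,0,0,-80,0],
    [8.5,0,0,-80,0],
    [8.5,0,0,-80,0],
    [8.5,0,0,-80,0],
    [8.5,0,0,-80,0],
    [8.5,0,0,-80,0],
    [8.5,0,0,-80,0],
    [8.5,0,0,-80,0],
    [8.5,0,0,-80,0],
    [8.5,0,0,-80,0],
    [8.5,0,0,-80,0],
    [8.5,0,0,-80,0],
    [8.5,0,0,-80,0],
    [8.5,0,0,-80,0],
  ],
)

```text
time: 1.5
tool_pos: [0.2197, -0.5598, 0.7905]
tcp_rot: [3.058, 0.578, 0.008]
wrist_force: [-0.2, 0.4, 0.6]
width: 1.001
grip_force: 0.0
```

Run:
```python
from h import *
s=bot.read_state();print({k:np.round(v,3).tolist() for k,v in s.items()});print(R.from_rotvec(s["tcp_rot"]).as_matrix().round(3))
```

```text
{'time': 1.5, 'q': [-1.239, 0.423, 0.311, 0.002, 2.378, -0.041], 'joint_vel': [-0.011, -0.177, 0.001, 0.002, 0.158, -0.009], 'joint_torque': [-0.027, -45.217, -25.804, 0.0, -0.423, 0.009], 'tool_pos': [0.22, -0.56, 0.791], 'tcp_rot': [3.058, 0.578, 0.008], 'wrist_force': [-0.159, 0.354, 0.647], 'torque': [-0.011, 0.03, -0.059], 'grip_force': 0.0, 'width': 1.001}
[[ 0.931  0.365  0.011]
 [ 0.365 -0.931 -0.027]
 [-0.     0.029 -1.   ]]
```

Call:
step_arm(
  motion=[
    [8.5,0,0,-80,0],
    [8.5,0,0,-80,0],
    [8.5,0,0,-80,0],
    [8.5,0,0,-80,0],
    [8.5,0,0,-80,0],
    [8.5,0,0,-80,0],
    [8.5,0,0,-80,0],
    [8.5,0,0,-80,0],
  ],
)

```text
time: 2.3
tool_pos: [0.1696, -0.4325, 0.8704]
tcp_rot: [3.044, 0.576, 0.013]
wrist_force: [-0.3, 0.3, 0.3]
width: 0.991
grip_force: 0.0
```

```bash
cat > st.py <<'E'
from h import *
s=bot.read_state();print({k:np.round(s[k],3).tolist() for k in ("time","q","joint_vel","tool_pos","wrist_force","grip_force","width")});print(R.from_rotvec(s["tcp_rot"]).as_matrix().round(3).tolist())
E
python3 st.py
```

```text
{'time': 2.3, 'q': [-1.253, 0.269, 0.312, 0.004, 2.516, -0.052], 'joint_vel': [-0.013, -0.125, 0.002, 0.002, 0.131, -0.014], 'tool_pos': [0.17, -0.432, 0.87], 'wrist_force': [-0.312, 0.325, 0.318], 'grip_force': 0.0, 'width': 0.991}
[[0.931, 0.365, 0.016], [0.365, -0.93, -0.041], [0.0, 0.044, -0.999]]
```

Call:
step_arm(
  motion=[
    [8.5,0,0,30,0],
    [8.5,0,0,30,0],
    [8.5,0,0,30,0],
    [8.5,0,0,30,0],
    [8.5,0,0,30,0],
    [8.5,0,0,30,0],
    [8.5,0,0,30,0],
    [8.5,0,0,30,0],
  ],
)

```text
time: 3.1
tool_pos: [0.1744, -0.4443, 0.5639]
tcp_rot: [3.055, 0.578, 0.011]
wrist_force: [-0.2, -0.1, -0.6]
width: 0.995
grip_force: 0.0
```

```bash
python3 st.py
```

```text
{'time': 3.1, 'q': [-1.251, -0.157, 1.45, 0.002, 1.815, -0.053], 'joint_vel': [-0.0, -0.004, -0.145, -0.001, 0.045, -0.0], 'tool_pos': [0.174, -0.444, 0.564], 'wrist_force': [-0.216, -0.097, -0.642], 'grip_force': 0.0, 'width': 0.995}
[[0.931, 0.365, 0.013], [0.365, -0.93, -0.031], [0.001, 0.033, -0.999]]
```

Two findings. The reached tilt stays in the commanded pose, so it accumulates. Also, twisting past the last joint's limit should make the wrist (q4) roll and so tilt the tool. I'll try that with the gripper empty at pour height.

Call:
step_arm(
  motion=[
    [8.5,0,6,36,60],
    [8.5,0,6,36,60],
    [8.5,0,6,36,60],
    [8.5,0,6,36,60],
    [8.5,0,6,36,60],
    [8.5,0,6,36,60],
    [8.5,0,6,36,60],
    [8.5,0,6,36,60],
    [8.5,0,6,36,60],
    [8.5,0,6,36,60],
  ],
)

```text
time: 4.1
tool_pos: [0.2032, -0.5185, 0.2166]
tcp_rot: [2.931, -1.022, 0.049]
wrist_force: [0.6, 1.1, -0.1]
width: 0.997
grip_force: 0.0
```

Call:
step_arm(
  motion=[
    [8.5,0,0,0,120],
    [8.5,0,0,0,120],
    [8.5,0,0,0,120],
    [8.5,0,0,0,120],
    [8.5,0,0,0,120],
    [8.5,0,0,0,120],
    [8.5,0,0,0,120],
    [8.5,0,0,0,120],
    [8.5,0,0,0,120],
    [8.5,0,0,0,120],
    [8.5,0,0,0,120],
    [8.5,0,0,0,120],
    [8.5,0,0,0,120],
    [8.5,0,0,0,120],
    [8.5,0,0,0,120],
  ],
)

```text
time: 5.6
tool_pos: [0.1369, -0.5253, 0.2023]
tcp_rot: [-0.856, 2.836, -0.159]
wrist_force: [0.1, -0.4, -0.1]
width: 0.996
grip_force: 0.0
```

```bash
python3 st.py
```

```text
{'time': 5.6, 'q': [-1.486, -0.019, 1.988, 0.216, 1.113, 2.55], 'joint_vel': [-0.281, -0.058, 0.161, 0.192, -0.114, 0.008], 'tool_pos': [0.137, -0.525, 0.202], 'wrist_force': [0.09, -0.364, -0.084], 'grip_force': 0.0, 'width': 0.996}
[[-0.819, -0.538, 0.197], [-0.557, 0.829, -0.051], [-0.136, -0.152, -0.979]]
```

Call:
step_arm(
  motion=[
    [8.5,10,4,-5,-150],
    [8.5,10,4,-5,-150],
    [8.5,10,4,-5,-150],
    [8.5,10,4,-5,-150],
    [8.5,10,4,-5,-150],
    [8.5,10,4,-5,-150],
    [8.5,10,4,-5,-150],
    [8.5,10,4,-5,-150],
    [8.5,10,4,-5,-150],
    [8.5,10,4,-5,-150],
    [8.5,10,4,-5,-150],
    [8.5,10,4,-5,-150],
    [8.5,10,4,-5,-150],
    [8.5,10,4,-5,-150],
    [8.5,10,4,-5,-150],
    [8.5,10,4,-5,-150],
    [8.5,10,4,-5,-150],
    [8.5,10,4,-5,-150],
  ],
)

```text
time: 7.4
tool_pos: [0.0242, -0.5446, 0.2304]
tcp_rot: [3.07, 0.109, 0.3]
wrist_force: [-0.6, 0.3, 0.2]
width: 0.996
grip_force: 0.0
```

Call:
step_arm(
  motion=[
    [8.5,0,0,0,-150],
    [8.5,0,0,0,-150],
    [8.5,0,0,0,-150],
    [8.5,0,0,0,-150],
    [8.5,0,0,0,-150],
    [8.5,0,0,0,-150],
    [8.5,0,0,0,-150],
    [8.5,0,0,0,-150],
    [8.5,0,0,0,-150],
    [8.5,0,0,0,-150],
    [8.5,0,0,0,-150],
    [8.5,0,0,0,-150],
    [8.5,0,0,0,-150],
    [8.5,0,0,0,-150],
    [8.5,0,0,0,-150],
  ],
)

```text
time: 8.9
tool_pos: [0.0242, -0.5446, 0.2304]
tcp_rot: [1.172, 2.698, 0.049]
wrist_force: [-1.1, -0.1, 0.2]
width: 0.997
grip_force: 0.0
```

```bash
python3 st.py
```

```text
{'time': 8.9, 'q': [-1.7, -0.007, 1.922, 0.215, 1.21, -2.526], 'joint_vel': [0.001, 0.0, -0.001, -0.0, -0.0, -1.486], 'tool_pos': [0.024, -0.545, 0.23], 'wrist_force': [-1.12, -0.12, 0.183], 'grip_force': 0.0, 'width': 0.997}
[[-0.666, 0.72, 0.195], [0.727, 0.685, -0.048], [-0.168, 0.109, -0.98]]
```

Call:
step_arm(
  motion=[
    [8.5,0,0,0,-60],
    [8.5,0,0,0,-60],
    [8.5,0,0,0,-60],
  ],
)

```text
time: 9.2
tool_pos: [0.0729, -0.5426, 0.2336]
tcp_rot: [0.827, 2.966, -0.077]
wrist_force: [0.4, -1.3, -0.8]
width: 0.996
grip_force: 0.0
```

```bash
python3 st.py
```

```text
{'time': 9.2, 'q': [-1.509, -0.025, 1.924, 0.045, 1.176, -2.552], 'joint_vel': [0.544, -0.082, 0.117, -0.675, -0.179, -0.002], 'tool_pos': [0.073, -0.543, 0.234], 'wrist_force': [0.421, -1.253, -0.826], 'grip_force': 0.0, 'width': 0.996}
[[-0.854, 0.518, 0.046], [0.515, 0.855, -0.065], [-0.073, -0.031, -0.997]]
```

Levelling works too: 3 rows at the −limit took off 0.15 rad, with a tangential drift of about 5 cm. The plan is to trim the residual at the +limit and grasp level. Over the tub I tilt at the −limit, where the lip ends up uphill, then twist until the lip is down. Levelling again happens at the +limit.

```bash
cat > mv.py <<'E'
import sys
from h import *
s=bot.read_state();T=R.from_rotvec(s["tcp_rot"]);p=np.array(s["tool_pos"])
def loc(w): return (T.inv().apply(np.array(w)-p)*100).round(1).tolist()
z=T.apply([0,0,1]);y=T.apply([0,1,0])
print("t",s["time"],"q",np.round(s["q"],2).tolist(),"pos",p.round(4).tolist(),"tilt",z[:2].round(3).tolist(),"yaz",round(np.degrees(np.arctan2(y[1],y[0])),1),"F",np.round(s["wrist_force"],1).tolist(),"grip",s["grip_force"],round(s["width"],3))
for a in sys.argv[1:]: print(a,loc(list(map(float,a.split(",")))))
E
python3 mv.py .46,-.28,.25 .48,-.05,.25 .44,.31,.25
```

```text
t 9.2 q [-1.51, -0.03, 1.92, 0.05, 1.18, -2.55] pos [0.0729, -0.5426, 0.2336] tilt [0.046, -0.065] yaz 58.8 F [0.4, -1.3, -0.8] grip 0.0 0.996
.46,-.28,.25 [-19.7, 42.4, -1.6]
.48,-.05,.25 [-9.5, 63.1, -2.9]
.44,.31,.25 [12.4, 91.8, -5.4]
```

Call:
step_arm(
  motion=[
    [8.5,-19.7,42.4,-1.6,160],
    [8.5,-19.7,42.4,-1.6,160],
    [8.5,-19.7,42.4,-1.6,160],
    [8.5,-19.7,42.4,-1.6,160],
    [8.5,-19.7,42.4,-1.6,160],
    [8.5,-19.7,42.4,-1.6,160],
    [8.5,-19.7,42.4,-1.6,160],
    [8.5,-19.7,42.4,-1.6,160],
    [8.5,-19.7,42.4,-1.6,160],
    [8.5,-9.5,63.1,-2.9,160],
    [8.5,-9.5,63.1,-2.9,160],
    [8.5,-9.5,63.1,-2.9,160],
    [8.5,-9.5,63.1,-2.9,160],
    [8.5,-9.5,63.1,-2.9,160],
    [8.5,12.4,91.8,-5.4,160],
    [8.5,12.4,91.8,-5.4,160],
    [8.5,12.4,91.8,-5.4,160],
    [8.5,12.4,91.8,-5.4,160],
    [8.5,12.4,91.8,-5.4,160],
    [8.5,12.4,91.8,-5.4,160],
  ],
)

```text
time: 11.2
tool_pos: [0.4525, 0.1338, 0.2541]
tcp_rot: [3.083, 0.035, 0.08]
wrist_force: [1.0, 1.4, 0.2]
width: 0.996
grip_force: 0.0
```

```bash
python3 mv.py .44,.31,.25
```

```text
t 11.2 q [0.29, -0.17, 2.01, -0.07, 1.26, 1.85] pos [0.4525, 0.1338, 0.2541] tilt [0.053, -0.056] yaz -88.8 F [1.0, 1.4, 0.2] grip 0.0 0.996
.44,.31,.25 [-0.9, -17.6, -0.6]
```

Call:
step_arm(
  motion=[
    [8.5,-0.9,-17.6,-0.6,18],
    [8.5,-0.9,-17.6,-0.6,18],
    [8.5,-0.9,-17.6,-0.6,18],
    [8.5,-0.9,-17.6,-0.6,18],
    [8.5,-0.9,-17.6,-0.6,28],
    [8.5,-0.9,-17.6,-0.6,28],
  ],
)

```text
time: 11.8
tool_pos: [0.4518, 0.2877, 0.2498]
tcp_rot: [3.054, -0.653, 0.059]
wrist_force: [-0.7, 0.3, 0.3]
width: 0.997
grip_force: 0.0
```

```bash
python3 mv.py
```

```text
t 11.8 q [0.55, -0.02, 1.89, -0.04, 1.26, 2.55] pos [0.4518, 0.2877, 0.2498] tilt [0.033, -0.025] yaz -114.1 F [-0.7, 0.3, 0.3] grip 0.0 0.997
```

Call:
step_arm(
  motion=[
    [8.5,0,0,0,6],
  ],
)

```text
time: 11.9
tool_pos: [0.4611, 0.2682, 0.2494]
tcp_rot: [-3.038, 0.767, -0.026]
wrist_force: [0.7, -0.3, -0.7]
width: 0.997
grip_force: 0.0
```

Call:
step_arm(
  motion=[
    [8.5,0,0,0,0],
  ],
)

```text
time: 12.0
tool_pos: [0.4627, 0.2646, 0.2492]
tcp_rot: [-3.038, 0.776, -0.028]
wrist_force: [0.0, -0.1, 0.1]
width: 0.999
grip_force: 0.0
```

```bash
python3 mv.py .4815,-.208,.2
```

```text
t 12.0 q [0.48, -0.03, 1.9, -0.01, 1.26, 2.55] pos [0.4627, 0.2646, 0.2492] tilt [0.019, 0.001] yaz -118.6 F [0.0, -0.1, 0.1] grip 0.0 0.999
.4815,-.208,.2 [24.2, 40.6, 4.9]
```

Call:
step_arm(
  motion=[
    [8.5,24.2,40.6,4.9,-113],
    [8.5,24.2,40.6,4.9,-113],
    [8.5,24.2,40.6,4.9,-113],
    [8.5,24.2,40.6,4.9,-113],
    [8.5,24.2,40.6,4.9,-113],
    [8.5,24.2,40.6,4.9,-113],
    [8.5,24.2,40.6,4.9,-113],
    [8.5,24.2,40.6,4.9,-113],
    [8.5,24.2,40.6,4.9,-113],
    [8.5,24.2,40.6,4.9,-113],
    [8.5,24.2,40.6,4.9,-113],
    [8.5,24.2,40.6,4.9,-113],
    [8.5,24.2,40.6,4.9,-113],
    [8.5,24.2,40.6,4.9,-113],
    [8.5,24.2,40.6,4.9,-113],
  ],
)

```text
time: 13.5
tool_pos: [0.481, -0.2064, 0.1995]
tcp_rot: [2.312, 2.109, 0.02]
wrist_force: [-0.1, -0.5, -0.0]
width: 0.995
grip_force: 0.0
```

```bash
python3 mv.py .482,-.208,.062
python3 - <<'E'
from h import *
p,d=bot.read_camera("scene");cv2.imwrite("pics/g1.png",cv2.resize(p[150:330,260:460,::-1],None,fx=3,fy=3))
E
```

```text
t 13.5 q [-0.46, -0.01, 1.97, 0.01, 1.17, -0.37] pos [0.481, -0.2064, 0.1995] tilt [0.017, -0.0] yaz -5.3 F [-0.1, -0.5, -0.0] grip 0.0 0.995
.482,-.208,.062 [-0.2, -0.1, 13.7]
```

View pics/g1.png

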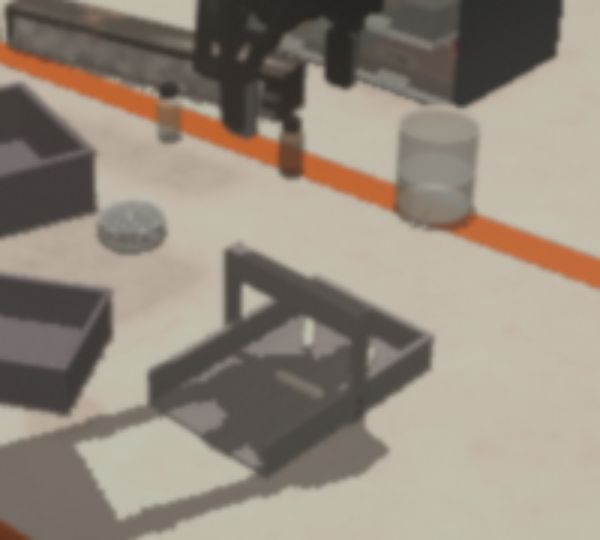

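The open fingers straddle the strip: finger mid is at (290,95), above the strip mid at (295,285). Descending and closing.

Call:
step_arm(
  motion=[
    [8.5,-0.2,-0.1,5,0],
    [8.5,-0.2,-0.1,9,0],
    [8.5,-0.2,-0.1,12,0],
    [8.5,-0.2,-0.1,13.5,0],
    [8.5,-0.2,-0.1,13.9,0],
    [8.5,-0.2,-0.1,13.9,0],
  ],
)

```text
time: 14.15
tool_pos: [0.4821, -0.2074, 0.0595]
tcp_rot: [2.318, 2.106, 0.019]
wrist_force: [-0.8, 0.3, 0.0]
width: 0.995
grip_force: 0.0
```

Call:
step_arm(
  motion=[
    [0.6,0,0,0,0],
    [0.6,0,0,0,0],
    [0.6,0,0,0,0],
    [0.6,0,0,0,0],
    [0.6,0,0,0,0],
    [0.6,0,0,0,0],
    [0.6,0,0,0,0],
    [0.6,0,0,0,0],
    [0.6,0,0,0,0],
    [0.6,0,0,0,0],
  ],
  force=40,
)

```text
time: 15.15
tool_pos: [0.4829, -0.2074, 0.0599]
tcp_rot: [2.316, 2.106, 0.02]
wrist_force: [1.9, 0.7, 5.5]
width: 0.135
grip_force: 39.8
```

```bash
python3 mv.py
```

```text
t 15.15 q [-0.46, 0.15, 2.09, 0.01, 0.89, -0.37] pos [0.4829, -0.2074, 0.0599] tilt [0.017, 0.0] yaz -5.4 F [1.9, 0.7, 5.5] grip 39.761053919792175 0.135
```

Call:
step_arm(
  motion=[
    [0,0,0,0,0],
    [0,0,0,0,0],
    [0,0,0,-0.5,0],
    [0,0,0,-1.5,0],
    [0,0,0,-3,0],
    [0,0,0,-5,0],
    [0,0,0,-8,0],
    [0,0,0,-11,0],
    [0,0,0,-14,0],
    [0,0,0,-16.5,0],
    [0,0,0,-18,0],
    [0,0,0,-19,0],
    [0,0,0,-19,0],
  ],
  force=100,
)

```text
time: 16.45
tool_pos: [0.4795, -0.2075, 0.25]
tcp_rot: [2.316, 2.106, 0.02]
wrist_force: [2.0, -1.2, -3.7]
width: 0.128
grip_force: 97.7
```

```bash
python3 mv.py .551,.09,.25;python3 - <<'E'
from h import *
p,d=bot.read_camera("scene");q,d=bot.read_camera("top")
a=cv2.resize(p[60:280,240:460,::-1],(400,400));b=cv2.resize(q[160:300,340:480,::-1],(400,400));cv2.imwrite("pics/l1.png",np.hstack([a,b]))
E
```

```text
t 16.45 q [-0.46, -0.05, 1.91, 0.01, 1.26, -0.37] pos [0.4795, -0.2075, 0.25] tilt [0.017, 0.0] yaz -5.4 F [2.0, -1.2, -3.7] grip 97.68722176551819 0.128
.551,.09,.25 [30.3, 4.3, 0.1]
```

View pics/l1.png

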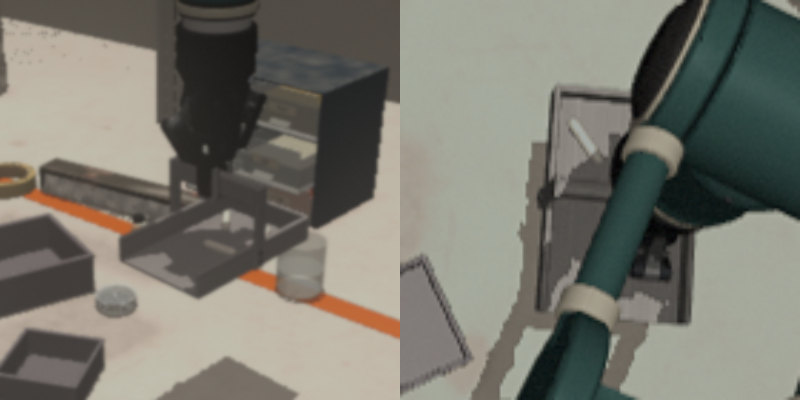

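Lifted level with the bars in the tray: two are visible at (228,218) and (580,138), and one at (218,245). Carrying to the tub, ramped gently, while twisting towards the −limit.

Call:
step_arm(
  motion=[
    [0,0.5,0.1,0,-2],
    [0,1.5,0.2,0,-6],
    [0,3,0.4,0,-12],
    [0,5,0.7,0,-19],
    [0,7.2,1,0,-27],
    [0,9.6,1.4,0,-35],
    [0,12,1.7,0,-43],
    [0,14.4,2,0,-51],
    [0,16.8,2.4,0,-59],
    [0,19.2,2.7,0,-67],
    [0,21.6,3.1,0,-75],
    [0,24,3.4,0,-83],
    [0,26,3.7,0,-91],
    [0,27.7,3.9,0,-99],
    [0,29,4.1,0,-107],
    [0,29.8,4.2,0,-115],
    [0,30.3,4.3,0,-123],
    [0,30.3,4.3,0,-131],
    [0,30.3,4.3,0,-137],
    [0,30.3,4.3,0,-140],
  ],
)

```text
time: 18.55
tool_pos: [0.5498, 0.0907, 0.2487]
tcp_rot: [-1.194, 2.893, -0.007]
wrist_force: [0.9, -0.1, -4.1]
width: 0.122
grip_force: 97.7
```

```bash
python3 mv.py .551,.09,.25
```

```text
t 18.55 q [0.12, 0.02, 1.85, -0.0, 1.26, -2.23] pos [0.5498, 0.0907, 0.2487] tilt [0.013, 0.001] yaz 134.9 F [0.9, -0.1, -4.1] grip 97.69747138023376 0.122
.551,.09,.25 [-0.0, -0.1, -0.1]
```

Call:
step_arm(
  motion=[
    [0,0,0,0,-5],
    [0,0,0,0,-11],
    [0,0,0,0,-17],
    [0,0,0,0,-24],
    [0,0,0,0,-40],
    [0,0,0,0,-40],
  ],
)

```text
time: 19.15
tool_pos: [0.5344, 0.1441, 0.2419]
tcp_rot: [1.896, -2.471, 0.176]
wrist_force: [0.1, 0.0, -4.1]
width: 0.125
grip_force: 97.8
```

```bash
python3 mv.py
```

```text
t 19.15 q [0.29, 0.02, 1.87, -0.12, 1.24, -2.55] pos [0.5344, 0.1441, 0.2419] tilt [0.051, -0.103] yaz 165.2 F [0.1, 0.0, -4.1] grip 97.82740473747253 0.125
```

Call:
step_arm(
  motion=[
    [0,4,0,-0.5,-60],
    [0,4,0,-0.5,-60],
    [0,4,0,-0.5,-60],
    [0,4,0,-0.5,-60],
  ],
)

```text
time: 19.55
tool_pos: [0.4987, 0.1551, 0.2272]
tcp_rot: [2.168, -2.087, 0.522]
wrist_force: [0.3, 0.3, -3.8]
width: 0.122
grip_force: 98.2
```

```bash
python3 mv.py
```

```text
t 19.55 q [0.49, -0.04, 1.99, -0.38, 1.19, -2.55] pos [0.4987, 0.1551, 0.2272] tilt [0.182, -0.295] yaz -176.3 F [0.3, 0.3, -3.8] grip 98.17193269729614 0.122
```

Call:
step_arm(
  motion=[
    [0,3,0,-1,-60],
    [0,3,0,-1,-60],
  ],
)

```text
time: 19.75
tool_pos: [0.4742, 0.1646, 0.2214]
tcp_rot: [2.278, -1.833, 0.676]
wrist_force: [0.2, 0.6, -3.7]
width: 0.124
grip_force: 98.3
```

Call:
step_arm(
  motion=[
    [0,0,0,0,0],
  ],
)

```text
time: 19.85
tool_pos: [0.4727, 0.1648, 0.2189]
tcp_rot: [2.277, -1.831, 0.671]
wrist_force: [-1.0, -0.3, -3.9]
width: 0.127
grip_force: 98.3
```

```bash
python3 mv.py
python3 - <<'E'
from h import *
p,d=bot.read_camera("scene");q,d=bot.read_camera("top")
a=cv2.resize(p[60:280,170:390,::-1],(400,400));b=cv2.resize(q[130:300,190:360,::-1],(400,400));cv2.imwrite("pics/l2.png",np.hstack([a,b]))
E
```

```text
t 19.85 q [0.61, -0.06, 2.05, -0.51, 1.21, -2.55] pos [0.4727, 0.1648, 0.2189] tilt [0.251, -0.381] yaz -165.5 F [-1.0, -0.3, -3.9] grip 98.28642010688782 0.127
```

View pics/l2.png

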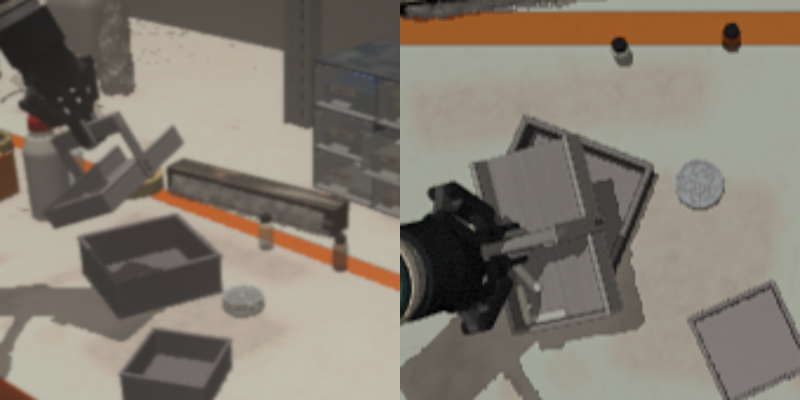

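The bars are at the wall end of the tilted tray, at (525,275), (535,300) and (550,315) in the right panel. The lip is uphill, over the tub. Next I'll work out the twist waypoints that bring the lip down over the tub.

```bash
cat > pv.py <<'E'
import sys
from h import *
# lip x y, TCP height, twists...
lx,ly=map(float,sys.argv[1:3]);s=bot.read_state();T=R.from_rotvec(s["tcp_rot"]);p=np.array(s["tool_pos"])
for a in sys.argv[3:]:
    tz,tw=map(float,a.split(","))
    Q=T*R.from_rotvec([0,0,np.radians(tw)]);o=Q.apply([0,-.085,.056])
    w=np.array([lx-o[0],ly-o[1],tz]);l=Q.apply([0,-1,0])
    print(tw,"tcp",w.round(3).tolist(),"lip az",round(np.degrees(np.arctan2(l[1],l[0]))),"slope",l[2].round(2),"lipz",(tz+o[2]).round(3),"rows",(T.inv().apply(w-p)*100).round(1).tolist())
E
python3 pv.py .545 .136 .21,80 .21,120 .2,160
```

```text
80.0 tcp [0.504, 0.228, 0.21] lip az -69 slope 0.45 lipz 0.198 rows [-5.7, -4.1, -0.7]
120.0 tcp [0.56, 0.233, 0.21] lip az -111 slope 0.28 lipz 0.184 rows [-5.3, -9.6, 0.5]
160.0 tcp [0.603, 0.203, 0.2] lip az -148 slope -0.01 lipz 0.149 rows [-2.4, -12.8, 3.7]
```

Call:
step_arm(
  motion=[
    [0,-0.1,-0.6,0,8],
    [0,-0.2,-1.3,0,16],
    [0,-0.4,-1.9,0,24],
    [0,-0.5,-2.6,0,32],
    [0,-0.6,-3.2,0,40],
    [0,-0.7,-3.8,0,48],
    [0,-0.8,-4.5,0.2,56],
    [0,-1,-5.1,0.5,64],
    [0,-1.1,-5.8,0.8,72],
    [0,-1.2,-6.4,1.1,80],
    [0,-1.3,-7,1.4,88],
    [0,-1.4,-7.7,1.7,96],
    [0,-1.6,-8.3,2,104],
    [0,-1.7,-9,2.2,112],
    [0,-1.8,-9.6,2.5,120],
    [0,-1.9,-10.2,2.8,128],
    [0,-2,-10.9,3.1,136],
    [0,-2.2,-11.5,3.3,144],
    [0,-2.3,-12.2,3.5,152],
    [0,-2.4,-12.8,3.7,160],
  ],
)

```text
time: 21.95
tool_pos: [0.6054, 0.2016, 0.2012]
tcp_rot: [1.321, 2.36, -0.296]
wrist_force: [-0.0, 0.6, -2.2]
width: 0.12
grip_force: 98.3
```

```bash
python3 mv.py;  python3 pv.py .545 .136 .195,15 .19,30 .185,45 .18,60 .18,75 .175,90
python3 - <<'E'
from h import *
p,d=bot.read_camera("scene");q,d=bot.read_camera("top")
a=cv2.resize(p[60:280,170:390,::-1],(400,400));b=cv2.resize(q[130:300,190:360,::-1],(400,400));cv2.imwrite("pics/l3.png",np.hstack([a,b]))
E
```

```text
t 21.95 q [0.53, 0.2, 1.81, -0.52, 1.16, 0.2] pos [0.6054, 0.2016, 0.2012] tilt [0.254, -0.379] yaz 31.8 F [-0.0, 0.6, -2.2] grip 98.307044506073 0.12
15.0 tcp [0.611, 0.184, 0.195] lip az -162 slope -0.14 lipz 0.134 rows [-1.3, -0.5, 1.4]
30.0 tcp [0.613, 0.164, 0.19] lip az -176 slope -0.24 lipz 0.119 rows [-2.7, -1.4, 2.6]
45.0 tcp [0.61, 0.143, 0.185] lip az 170 slope -0.33 lipz 0.107 rows [-3.9, -2.8, 3.8]
60.0 tcp [0.601, 0.124, 0.18] lip az 154 slope -0.4 lipz 0.096 rows [-4.8, -4.5, 4.7]
75.0 tcp [0.587, 0.106, 0.18] lip az 138 slope -0.44 lipz 0.092 rows [-5.5, -6.6, 5.0]
90.0 tcp [0.57, 0.093, 0.175] lip az 121 slope -0.46 lipz 0.086 rows [-5.5, -8.8, 5.6]
```

View pics/l3.png

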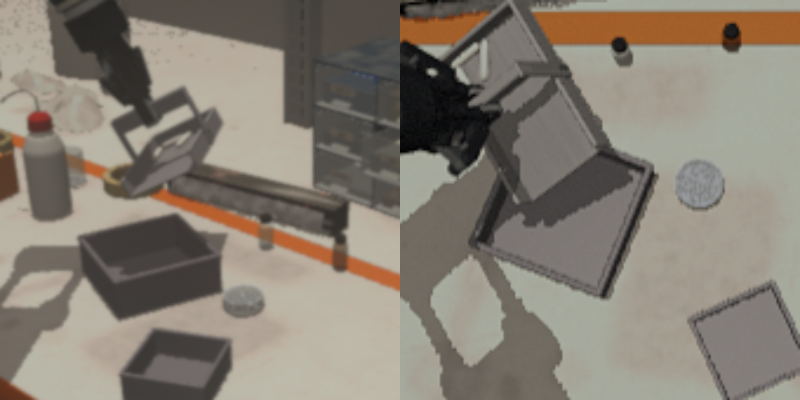

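The lip is over the tub at (540,190), and the bars still rest against the downhill side wall around (480,60). Now pivoting about the lip to pour.

Call:
step_arm(
  motion=[
    [0,-0.6,-0.2,0.7,7],
    [0,-1.3,-0.5,1.4,15],
    [0,-2,-0.9,2,22],
    [0,-2.7,-1.4,2.6,30],
    [0,-3.3,-2.1,3.2,37],
    [0,-3.9,-2.8,3.8,45],
    [0,-4.3,-3.6,4.2,52],
    [0,-4.8,-4.5,4.7,60],
    [0,-5.2,-5.5,4.9,67],
    [0,-5.5,-6.6,5,75],
    [0,-5.5,-7.7,5.3,82],
    [0,-5.5,-8.8,5.6,90],
    [0,-5.5,-8.8,5.6,90],
    [0,-5.5,-8.8,5.6,90],
    [0,-5.5,-8.8,5.6,90],
    [0,-5.5,-8.8,5.6,90],
    [0,-5.5,-8.8,5.6,90],
    [0,-5.5,-8.8,5.6,90],
  ],
)

```text
time: 23.85
tool_pos: [0.5698, 0.0929, 0.1751]
tcp_rot: [2.578, 0.741, 0.199]
wrist_force: [0.5, 0.0, -3.3]
width: 0.119
grip_force: 98.4
```

```bash
python3 mv.py;  python3 - <<'E'
from h import *
p,d=bot.read_camera("scene");q,d=bot.read_camera("top")
a=cv2.resize(p[60:280,170:390,::-1],(400,400));b=cv2.resize(q[130:300,190:360,::-1],(400,400));cv2.imwrite("pics/l4.png",np.hstack([a,b]))
E
```

```text
t 23.85 q [0.39, 0.07, 2.01, -0.55, 1.03, 1.68] pos [0.5698, 0.0929, 0.1751] tilt [0.255, -0.379] yaz -58.1 F [0.5, 0.0, -3.3] grip 98.35735201835632 0.119
```

View pics/l4.png

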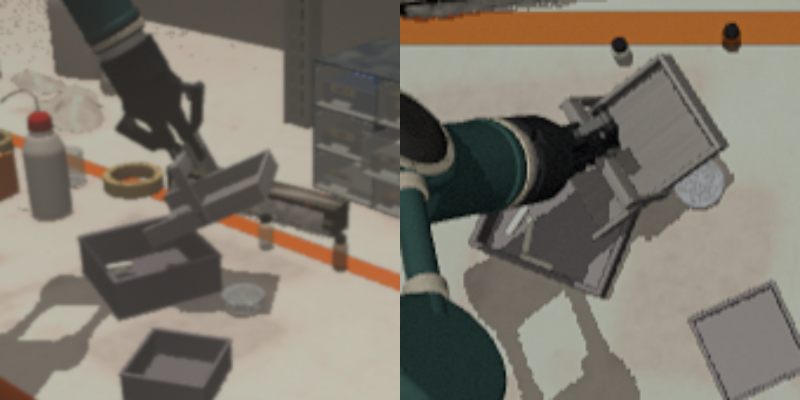

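One bar is visible in the tub at (120,268) and (518,215); the gripper hides the rest. I'll raise the tray, clear the view and count by colour.

```bash
python3 mv.py .57,.093,.26 .46,.30,.26
```

```text
t 23.95 q [0.39, 0.07, 2.01, -0.55, 1.03, 1.68] pos [0.5697, 0.0928, 0.1751] tilt [0.255, -0.38] yaz -58.2 F [0.7, -0.5, -2.9] grip 98.35732340812683 0.118
.57,.093,.26 [0.2, 3.9, -7.6]
.46,.30,.26 [1.9, -16.9, -18.2]
```

Call:
step_arm(
  motion=[
    [0,0.1,1,-2,0],
    [0,0.1,2.5,-4.5,0],
    [0,0.2,3.9,-7.6,0],
    [0,0.2,3.9,-7.6,0],
  ],
)

```text
time: 24.35
tool_pos: [0.5736, 0.0942, 0.2671]
tcp_rot: [2.578, 0.738, 0.214]
wrist_force: [1.7, 1.0, -2.0]
width: 0.124
grip_force: 98.3
```

Run:
```python
from h import *
for n in("scene","top"):
    p,d=bot.read_camera(n);h=cv2.cvtColor(p,cv2.COLOR_RGB2HSV)
    # tub floor polygon in the image
    c=np.array([.531,.157]);e1=np.array([.357,.934]);e2=np.array([.934,-.357])
    K=np.array(cal(n)["mtx"]);Rc=R.from_rotvec(cal(n)["orientation"])
    pts=[]
    for z in(.004,.055):
        for a,b in((1,1),(1,-1),(-1,-1),(-1,1)):
            q=Rc.inv().apply(np.append(c+.069*(a*e1+b*e2),z)-cal(n)["origin"]);pts.append([K[0,2]+K[0,0]*q[0]/-q[2],K[1,2]-K[1,1]*q[1]/-q[2]])
    m=np.zeros(p.shape[:2],np.uint8);cv2.fillConvexPoly(m,cv2.convexHull(np.int32(pts)),255)
    w=((h[...,2]>165)&(m>0)).astype(np.uint8);k,_,s,ce=cv2.connectedComponentsWithStats(w)
    for i in range(1,k):
        if s[i,4]>3:print(n,ce[i].round(),s[i,4],atz(n,*ce[i],.01).round(3),"depth z",atd(n,*ce[i],d[int(ce[i][1]),int(ce[i][0])])[2].round(3))
    y,x=200,250
    cv2.imwrite(f"pics/m_{n}.png",p[:,:,::-1])
a=cv2.imread("pics/m_scene.png")[100:280,190:390];b=cv2.imread("pics/m_top.png")[140:300,200:360]
cv2.imwrite("pics/l5.png",np.hstack([cv2.resize(a,(444,400)),cv2.resize(b,(350,400))*1]))
```

```text
top [239. 223.] 26 [0.521 0.213 0.01 ] depth z 0.012
top [244. 225.] 8 [0.516 0.198 0.01 ] depth z 0.015
```

```bash
cat > cnt.py <<'E'
from h import *
c=np.array([.531,.157]);e1=np.array([.357,.934]);e2=np.array([.934,-.357])
for n in("top","scene"):
    p,d=bot.read_camera(n);g=p.max(2);v,u=np.mgrid[0:400,0:640];K=np.array(cal(n)["mtx"])
    D=np.stack([(u-K[0,2])/K[0,0],-(v-K[1,2])/K[1,1],-np.ones(u.shape)],-1)*d[...,None]
    W=R.from_rotvec(cal(n)["orientation"]).apply(D.reshape(-1,3)).reshape(400,640,3)+cal(n)["origin"]
    r=W[...,:2]-c;inn=(abs(r@e1)<.069)&(abs(r@e2)<.069)&(d>0)
    for nm,zz in(("in tub",(.0085,.03)),):
        m=(inn&(W[...,2]>zz[0])&(W[...,2]<zz[1])).astype(np.uint8);k,_,s,ce=cv2.connectedComponentsWithStats(m)
        for i in range(1,k):
            if s[i,4]>6:print(n,nm,ce[i].round(),s[i,:5].tolist(),"bright",g[_==i].mean().round(),W[_==i].mean(0).round(3))
    print(n,"floor px",(inn&(W[...,2]<.0085)).sum(),"floor bright",np.median(g[inn&(W[...,2]<.0085)]))
E
python3 cnt.py; python3 mv.py .46,.30,.26
```

```text
top in tub [239. 223.] [235, 217, 10, 13, 42] bright 163.0 [0.52  0.212 0.011]
top in tub [246. 235.] [240, 223, 15, 22, 76] bright 121.0 [0.49  0.195 0.011]
top floor px 1521 floor bright 75.0
scene in tub [246. 196.] [226, 188, 40, 17, 170] bright 64.0 [0.569 0.214 0.02 ]
scene in tub [235. 207.] [229, 204, 14, 7, 56] bright 145.0 [0.518 0.201 0.012]
scene floor px 308 floor bright 112.0
t 24.55 q [0.39, -0.0, 1.92, -0.51, 1.17, 1.59] pos [0.569, 0.0927, 0.2583] tilt [0.252, -0.38] yaz -58.1 F [0.2, 0.2, -3.4] grip 98.3207094669342 0.124
.46,.30,.26 [1.8, -20.7, -10.8]
```

Run:
```python
from h import *
p,d=bot.read_camera("top");q,_=bot.read_camera("scene")
a=cv2.resize(p[190:265,215:310,::-1],(500,395),interpolation=cv2.INTER_CUBIC);b=cv2.resize(p[130:230,250:325,::-1],(296,395),interpolation=cv2.INTER_CUBIC)
cv2.imwrite("pics/l6.png",cv2.convertScaleAbs(np.hstack([a,b]),alpha=1.7))
```

```text
(no output)
```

View pics/l6.png

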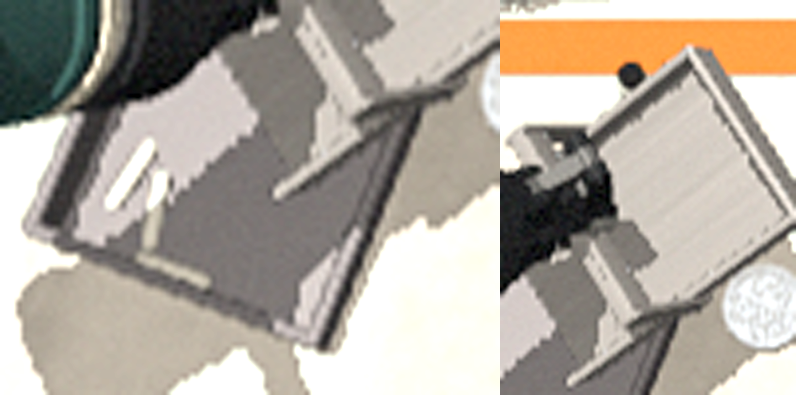

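All three bars are in the tub, at (130,175), (155,215) and (175,270), and the tray is empty. Now moving left and levelling at the +limit.

Call:
step_arm(
  motion=[
    [0,0.3,-3,-2,4],
    [0,0.6,-7,-4,8],
    [0,1,-11,-6,14],
    [0,1.4,-15,-8,20],
    [0,1.7,-18.5,-10,26],
    [0,1.8,-20.7,-10.8,30],
    [0,1.8,-20.7,-10.8,30],
  ],
)

```text
time: 25.35
tool_pos: [0.459, 0.3026, 0.26]
tcp_rot: [2.72, 0.054, 0.355]
wrist_force: [-0.3, -0.7, -2.9]
width: 0.125
grip_force: 98.6
```

Call:
step_arm(
  motion=[
    [0,0,0,0,40],
    [0,0,0,0,40],
    [0,0,0,0,40],
  ],
)

```text
time: 25.65
tool_pos: [0.4931, 0.2597, 0.2822]
tcp_rot: [2.831, -0.329, 0.324]
wrist_force: [-0.6, -0.4, -3.0]
width: 0.125
grip_force: 98.8
```

```bash
python3 mv.py
```

```text
t 25.65 q [0.66, 0.03, 1.82, -0.36, 1.34, 2.55] pos [0.4931, 0.2597, 0.2822] tilt [0.188, -0.292] yaz -105.1 F [-0.6, -0.4, -3.0] grip 98.75784158706665 0.125
```

Call:
step_arm(
  motion=[
    [0,-4,-3,3,60],
    [0,-4,-3,3,60],
    [0,-4,-3,3,60],
    [0,-4,-3,3,60],
  ],
)

```text
time: 26.05
tool_pos: [0.4973, 0.2243, 0.2443]
tcp_rot: [2.996, -0.76, 0.17]
wrist_force: [-0.1, -0.5, -3.4]
width: 0.12
grip_force: 98.6
```

```bash
python3 mv.py .43,.33,.24
```

```text
t 26.05 q [0.45, -0.02, 1.91, -0.11, 1.21, 2.55] pos [0.4973, 0.2243, 0.2443] tilt [0.095, -0.072] yaz -118.5 F [-0.1, -0.5, -3.4] grip 98.56804847717285 0.12
.43,.33,.24 [-10.9, -6.1, -1.0]
```

Call:
step_arm(
  motion=[
    [0,-4,-2.5,0,0],
    [0,-8,-5,0,0],
    [0,-8,-5,0,0],
  ],
)

```text
time: 26.35
tool_pos: [0.4684, 0.2765, 0.2366]
tcp_rot: [3.057, -0.679, 0.114]
wrist_force: [0.3, -0.0, -2.6]
width: 0.121
grip_force: 98.7
```

```bash
python3 mv.py
```

```text
t 26.35 q [0.52, -0.02, 1.91, -0.06, 1.2, 2.55] pos [0.4684, 0.2765, 0.2366] tilt [0.069, -0.024] yaz -115.0 F [0.3, -0.0, -2.6] grip 98.67836236953735 0.121
```

Call:
step_arm(
  motion=[
    [0,0,0,0,7],
  ],
)

```text
time: 26.45
tool_pos: [0.4781, 0.2578, 0.2372]
tcp_rot: [-3.011, 0.799, -0.076]
wrist_force: [1.1, -1.2, -3.4]
width: 0.122
grip_force: 98.7
```

Call:
step_arm(
  motion=[
    [0,0,0,-1,-3],
  ],
)

```text
time: 26.55
tool_pos: [0.4791, 0.2524, 0.2461]
tcp_rot: [-3.036, 0.728, -0.078]
wrist_force: [-0.1, 0.4, -3.3]
width: 0.123
grip_force: 98.8
```

```bash
python3 mv.py .50,.0,.26 .42,-.3,.26; python3 cnt.py
```

```text
t 26.55 q [0.45, -0.03, 1.91, -0.02, 1.22, 2.5] pos [0.4791, 0.2524, 0.2461] tilt [0.053, 0.007] yaz -117.0 F [-0.1, 0.4, -3.3] grip 98.80732297897339 0.123
.50,.0,.26 [13.4, 21.5, -1.4]
.42,-.3,.26 [19.9, 51.9, -2.1]
top in tub [242. 219.] [239, 217, 6, 6, 15] bright 147.0 [0.531 0.206 0.011]
top in tub [249. 241.] [243, 239, 12, 6, 29] bright 102.0 [0.472 0.186 0.012]
top floor px 2213 floor bright 119.0
scene in tub [246. 196.] [224, 188, 41, 16, 164] bright 63.0 [0.57  0.214 0.019]
scene in tub [235. 207.] [229, 204, 14, 8, 60] bright 132.0 [0.519 0.201 0.012]
scene floor px 319 floor bright 110.0
```

Call:
step_arm(
  motion=[
    [0,1.5,2.4,-0.3,-5],
    [0,4,6.4,-0.5,-13],
    [0,6.5,10.4,-0.8,-21],
    [0,9,14.5,-1.2,-29],
    [0,11.5,18.5,-1.4,-37],
    [0,13.4,21.5,-1.4,-45],
    [0,14.4,25,-1.4,-53],
    [0,15.4,29.5,-1.5,-61],
    [0,16.3,34,-1.7,-69],
    [0,17.2,38,-1.8,-77],
    [0,18,42,-1.9,-85],
    [0,18.8,46,-2,-93],
    [0,19.5,49.5,-2.1,-101],
    [0,19.9,51.9,-2.1,-109],
    [0,19.9,51.9,-2.1,-117],
    [0,19.9,51.9,-2.1,-125],
    [0,19.9,51.9,-2.1,-132],
    [0,19.9,51.9,-2.1,-138],
  ],
)

```text
time: 28.45
tool_pos: [0.4201, -0.2983, 0.2595]
tcp_rot: [1.749, 2.561, 0.061]
wrist_force: [-0.8, -0.4, -2.1]
width: 0.128
grip_force: 98.9
```

```bash
python3 mv.py .14,-.54,.26; python3 cnt.py
```

```text
t 28.45 q [-0.69, -0.08, 1.93, 0.05, 1.26, -1.08] pos [0.4201, -0.2983, 0.2595] tilt [0.055, 0.01] yaz 21.4 F [-0.8, -0.4, -2.1] grip 98.87308716773987 0.128
.14,-.54,.26 [-12.3, -34.8, -1.8]
top in tub [240. 223.] [235, 217, 10, 13, 41] bright 149.0 [0.522 0.211 0.012]
top in tub [245. 234.] [240, 223, 15, 22, 76] bright 148.0 [0.491 0.195 0.011]
top floor px 2412 floor bright 117.0
scene in tub [246. 196.] [223, 188, 43, 15, 169] bright 69.0 [0.569 0.214 0.019]
scene in tub [236. 207.] [229, 204, 14, 8, 57] bright 154.0 [0.519 0.201 0.012]
scene floor px 307 floor bright 116.0
```

Call:
step_arm(
  motion=[
    [0,-1,-3,-0.3,-5],
    [0,-2.6,-7.4,-0.5,-11],
    [0,-4.2,-12,-0.7,-17],
    [0,-6,-17,-0.9,-23],
    [0,-7.8,-22,-1.1,-29],
    [0,-9.6,-27,-1.4,-34],
    [0,-11,-31.5,-1.6,-38],
    [0,-12,-34,-1.8,-41],
    [0,-12.3,-34.8,-1.8,-43],
    [0,-12.3,-34.8,-1.8,-50],
  ],
)

```text
time: 29.55
tool_pos: [0.1562, -0.5351, 0.2599]
tcp_rot: [0.581, 3.065, 0.01]
wrist_force: [0.5, 0.3, -2.7]
width: 0.123
grip_force: 99.0
```

```bash
python3 mv.py
```

```text
t 29.55 q [-1.35, 0.02, 1.83, 0.02, 1.29, -2.55] pos [0.1562, -0.5351, 0.2599] tilt [0.023, 0.002] yaz 68.5 F [0.5, 0.3, -2.7] grip 99.00334239006042 0.123
```

Level to 0.023 rad. I'll move to a hold place clearly over the bench, away from the tub.

```bash
python3 mv.py .38,-.36,.26
```

```text
t 29.55 q [-1.35, 0.02, 1.83, 0.02, 1.29, -2.55] pos [0.1562, -0.5351, 0.2599] tilt [0.023, 0.002] yaz 68.5 F [0.5, 0.3, -2.7] grip 99.00334239006042 0.123
.38,-.36,.26 [-14.4, 24.5, 0.5]
```

Call:
step_arm(
  motion=[
    [0,-0.8,1.5,0,4],
    [0,-2.2,4,0.1,8],
    [0,-4.2,7.2,0.1,12],
    [0,-6.4,11,0.2,16],
    [0,-8.6,14.7,0.3,20],
    [0,-10.8,18.3,0.4,24],
    [0,-12.6,21.5,0.4,27],
    [0,-13.8,23.5,0.5,29],
    [0,-14.4,24.5,0.5,30],
    [0,-14.4,24.5,0.5,30],
    [0,-14.4,24.5,0.5,30],
    [0,-14.4,24.5,0.5,30],
    [0,-14.4,24.5,0.5,30],
    [0,-14.4,24.5,0.5,30],
  ],
)

```text
time: 30.95
tool_pos: [0.3818, -0.3565, 0.2619]
tcp_rot: [1.346, 2.814, 0.022]
wrist_force: [-0.3, -0.1, -3.2]
width: 0.118
grip_force: 99.0
```

```bash
python3 mv.py; python3 cnt.py
python3 - <<'E'
from h import *
p,d=bot.read_camera("top");a=cv2.imread("pics/top0.png")[:,:,::-1]
for n,u,v in(("vial",283,148),("vial2",331,143),("beaker",379,130),("dish",317,208)):
    s=np.s_[v-14:v+15,u-14:u+15];print(n,np.abs(p[s].astype(int)-a[s]).mean().round(1))
E
```

```text
t 30.95 q [-0.81, -0.06, 1.9, 0.02, 1.28, -1.5] pos [0.3818, -0.3565, 0.2619] tilt [0.026, 0.003] yaz 38.9 F [-0.3, -0.1, -3.2] grip 99.02192831039429 0.118
top in tub [240. 223.] [235, 217, 10, 13, 41] bright 143.0 [0.521 0.211 0.012]
top in tub [245. 234.] [240, 223, 15, 22, 77] bright 145.0 [0.491 0.195 0.011]
top floor px 2424 floor bright 114.0
scene in tub [256. 194.] [246, 188, 20, 12, 87] bright 70.0 [0.594 0.205 0.018]
scene in tub [234. 198.] [224, 192, 22, 12, 68] bright 71.0 [0.539 0.226 0.021]
scene in tub [236. 207.] [229, 204, 14, 8, 57] bright 156.0 [0.52  0.201 0.012]
scene floor px 315 floor bright 118.0
vial 4.3
vial2 4.3
beaker 4.6
dish 4.8
```

Tray held level, bars in the tub, bystanders unchanged in the image. Handing in.

```bash
python3 -c "
from workcell import bot
print(bot.finish_job())"
```

```text
the job is handed in; nothing more can be done
None
```

I handed in the job at about 31 s: all three bars are in the grey tub, and the empty tray is held about 0.2 m above the bench, clear of the tub and within about 0.03 rad of level, with the vials, beaker and dish undisturbed in the camera image.

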